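# Uncap the tight contact-pin jar in its bench holder

## Robot

A 6-joint arm with a two-finger parallel gripper is mounted at the origin on the work surface. World frame = base frame: x ahead of the robot, y to its left, z up, the work surface at z = 0. Lengths are in m, angles in degrees, forces in N, time in s.
With the tool pointing down it reaches from about 0.3 to 0.75 m from the base axis. Payload 8.5 kg.
Tool frame: the origin (TCP) lies on the mounting face of the last link; the fingertips stand 173 mm ahead of it and the grasp point (between the pads) lies 155 mm ahead of it (env.tips_ahead is the distance from the TCP to the fingertips, in m); x points along the fingers, z is the direction in which the jaws open and shut, and the axes are right-handed (so a half turn about x gives the same grasp; the last joint's range is limited). The gripper opens to 85 mm and grips with 20 to 120 N. Pads are 22 mm wide; open, the fingers measure 114 mm over their backs; the gripper's body (76 mm by 85 mm) begins 54 mm behind the grasp point. The pads swing forward as they close: fully open they stand 13 mm farther back than shut.
Start: joints at [52.752, 21.807, 74.336, -0, 83.858, -12.336], TCP at [0.232, 0.499, 0.405] pointing down, gripper open.
Joint ranges: [-178.18, 178.18], [-50.72, 133.34], [12.68, 142.11], [-81.47, 261.47], [9.98, 163.14], [-165.26, 165.26]. Speed limits (degrees/s): [136.94, 136.94, 180, 180, 180, 180].

## Interface

Orientations are given as a 3x3 rotation matrix whose columns are the frame's x, y, z axes.
In Python, from rig import env, optics gives the robot as it stands.
- The arm moves only by the shell command python3 -m inch 'ROWS' [FORCE]. ROWS is JSON, a list of rows, each a list of 3 entries, a list of its own where there are three numbers: the closure, from -1 (fully open) to 1 (shut), then the shift along the tool's x, y, z in units of 30 mm (1.0 is 30 mm), then the turn about the tool's x in units of 5 degrees (1.0 is 5 degrees). In form: [[hand, [x, y, z], yaw], ...]. A call has exactly 8 rows; each row shifts and turns the commanded pose from where the row before left it, along the tool's axes as they then stand; what a row does not reach is not made up. A row lasts 1/12 s, in which the tool goes at most 41.7 mm and 7.16 degrees, less where a joint would pass 70% of its speed; a pose out of reach is approached as far as the arm can. A call is refused whole if a number of a shift passes 1 or a number of a turn 1, either way. A call with a gripper value outside its range is refused whole. The fingers move at their own pace and stop on an object; FORCE is the grip in N (left out, the last holds). Time passes only in rows, so rows that do not move let the fingers close, or fill a call up. It gives the time, the measured TCP pose, the force and the opening at its end, in the units of the state.
- env.observe(): the state, without advancing time (a new reading comes with each control period).
- optics.get_image(name): name is "scene" or "top" or "wrist"; returns the picture (400x640x3 uint8, red, green, blue); there is no depth.
- optics.camera_params(name): a dict with "fx", "fy", "cx", "cy" (pixels), "xyz" and "rotation" of the camera in the world. Camera axes: x right, y down, z forward; pixel columns grow to the right and rows downward; lengths in m; the calibration is good to about 2 mm. A picture is of the moment at which its call begins: read the wrist's pose just before it. camera_params takes no time and is no camera call; for the wrist camera it gives the pose at the moment of the call.
- env.close_job(): hands the job in, once; it reports no verdict.
The state is a dict: "time_s": time; "q": joint angles; "qvel": joint speeds; "joint_efforts": joint torques, N m; "position": TCP position; "tool_rot": TCP orientation; "ft_force": force on the tool from outside, world axes, zero at the start; "wrist_torque": the same for the moment, N m; "grip_width": finger opening in m.
Only numpy, scipy, OpenCV 4.12 (cv2) and the standard library are available. Lean on these libraries where they do the work, as an engineer would, in place of code of your own. Each camera call takes 0.05 s, during which the arm holds its last target.

## Task

Take the square glass jar of contact pins gently by the glass, keep it upright and set it softly, fully home, into the square socket of the bench holder, which stops it turning, and let go of it. Then unscrew its tight cap (anticlockwise), stop turning when the thread lets go, and lift the cap straight up: finish while still holding it level, a finger's width or two above the open mouth and clear of the jar, to keep dust out, with the jar still fully home in the holder. Never squeeze glass or cap hard, never take the cap away from over the jar, and leave everything else on the bench where it is.

Things in the scene. Friction and masses are not known exactly. Their poses are not given: they have to be found in the camera images.
- jar_mid (a point): SQUARE clear-glass jar of brass contact pins, upright, any yaw. Glass body 58 x 58 mm in plan (flat sides along its x and y), 54 mm high, then a sloped shoulder and round neck; 80 mm high with the cap; 0.25 to 0.4 kg. Point: centre of the body, 27 mm above its underside, z up. Thin glass: it cracks when squeezed with over 60 N a finger (20 to 30 N carries it safely).
- jar_rim (a point): centre of the jar's mouth, 77 mm above its underside, level with the top of the rubber seal ring on the rim (the ring rises 2 mm more as the cap comes off). The glass shoulder round the neck lies 20 to 23 mm below this point; the square body's corners reach out beyond the round cap.
- cap_mid (a point): the jar's screw cap: round, white, finely ribbed, 54 mm diameter, 18 mm high, 30 g. Point: its centre, 9 mm above the skirt's lower edge, 9 mm below its top, 44 mm above jar_mid while closed; z up, x turns with the cap. Brittle plastic: it cracks when squeezed with over 60 N a finger (25 to 40 N turns it).
- cap_skirt (a point): centre of the cap skirt's lower edge. The sprung seal makes the cap tight: about 0.4 N m to turn. Turned ANTICLOCKWISE from above (+z) against the jar it climbs 2 mm and is free after 85 to 105 degrees. At 130 it meets the next thread start: do not force it on. Until free, a pull only lifts the jar. It stays where left, so several grasps can turn it. To come off it rises 18 mm.
- socket (a point): centre of the floor of the holder's square socket, 8 mm above the table; x, y along its walls, z up. 61 mm square inside (jar plus 3 mm); walls 12 mm high, then a flared lead-in lip whose top is 16 mm above the floor. The jar enters at any of four quarter turns and then cannot turn by more than about 5 degrees. Fully home: jar_mid 27 mm above this point.
- holder: the jar holder, fixed to the bench: aluminium plate 120 (x) x 96 (y) x 8 mm with four screw heads and the black square socket in its middle, 24 mm high in all; origin at the centre of its underside
- round_jar: bystander: a ROUND clear-glass jar, 60 mm diameter, 80 mm high with the same ribbed white cap; origin at the centre of its underside
- panel_a: bystander: a small lit display panel lying flat, 62 x 100 x 4.5 mm; origin at the centre of its underside
- panel_b: bystander: a second such panel, 62 x 100 x 4.5 mm; origin at the centre of its underside
- driver_board: bystander: a bare driver circuit board on four short stand-offs, 85 x 110 mm, 18 mm high; origin under its centre
- adapter: bystander: a black plug-in power adapter, 75 x 42 x 30 mm; origin at the centre of its underside
- tweezers: bystander: steel tweezers lying along their x axis, about 128 mm long and 9 mm high; origin near the middle, at the table
- screwdriver: bystander: a screwdriver lying along its x axis, 170 mm long; its origin lies on it, at the table
- tape_roll: bystander: a nearly used-up roll of amber tape lying flat, 84 mm diameter, 12 mm high; origin at the centre of its underside
There are look-alikes about, which are no part of the job. There is more than one size of the part that bears cap_mid; the job needs the smallest.

How it is judged (in metres and radians):
On the way, in this order (a step that is already met when the one before it is completed fails the run):
1. the jar is lifted clear of the bench, held by its glass (height (world z) of jar_mid above 0.042 m and contact force between the fingers and jar above 2 N), for 0.1 s.
2. the jar stands upright, fully home in the holder's socket, let go of, its cap still on (z of jar_mid in the frame of socket between 0.0245 and 0.0295 m and horizontal distance between jar_mid and socket below 0.005 m and angle between jar_mid's own z axis and vertical below 0.06 rad and contact force between the fingers and jar below 0.05 N and z of cap_mid in the frame of jar_mid below 0.0475 m), for 0.2 s.
3. the cap has come free of the thread and is lifted a little, the jar staying home (z of jar_mid in the frame of socket between 0.0245 and 0.0295 m and horizontal distance between jar_mid and socket below 0.005 m and angle between jar_mid's own z axis and vertical below 0.06 rad and z of cap_mid in the frame of jar_mid above 0.052 m), for 0.1 s.
At the end, for the whole second after the job is handed in: the cap is held by the fingers alone, level within 0.2 rad, over the mouth within 15 mm, its skirt 3 to 50 mm clear above the rim, at rest; the jar is upright and fully home in the socket (within 2.5 mm of height, 5 mm sideways), untouched by the fingers and by the cap (z of jar_mid in the frame of socket between 0.0245 and 0.0295 m and horizontal distance between jar_mid and socket below 0.005 m and angle between jar_mid's own z axis and vertical below 0.06 rad and z of cap_mid in the frame of jar_mid between 0.0645 and 0.1115 m and horizontal distance between cap_mid and jar_mid below 0.015 m and angle between cap_mid's own z axis and vertical below 0.2 rad and contact force between the fingers and cap above 1 N and contact force between each of cap, the fingers and jar below 0.05 N and linear speed of each of cap, jar below 0.03 m/s); the arm keeps its last pose, push and grip.
It fails at once if the glass or the cap is squeezed too hard (over about 60 N a finger) (contact force between the fingers and jar above 125 N or contact force between the fingers and cap above 125 N).
It fails at once if the jar is dropped or rammed into the holder, or the cap is forced on against the thread (contact force between jar and holder above 60 N or (horizontal distance between jar_mid and socket below 0.03 m and z of jar_mid in the frame of socket below 0.045 m and linear speed of jar above 0.3 m/s)).
It fails at once if the jar is tipped (angle between jar_mid's own z axis and vertical above 0.45 rad).
It fails at once if the cap is taken away from just above the jar (z of cap_mid in the frame of jar_mid above 0.16 m or x of cap_mid in the frame of jar_mid above 0.06 m or x of cap_mid in the frame of jar_mid below -0.06 m or y of cap_mid in the frame of jar_mid above 0.06 m or y of cap_mid in the frame of jar_mid below -0.06 m).
It fails at once if a bystander is disturbed (distance of any of round_jar, panel_a, panel_b, driver_board, adapter, tweezers, screwdriver, tape_roll from where it was at the start of the episode above 0.02 m).
It also fails if it takes over 61 s, if anything falls off the work surface, if the arm or the gripper's body presses on something with over 40 N, if the wrist force passes 120 N, or if a joint passes its speed limit or range.

## Working session

There is one attempt and no reset: what is moved stays moved. The work goes in short steps, Python scripts to look and compute and a shell command to move; the robot and the scene stay as the last step left them, time stands still between calls to the robot, and variables do not carry over. Pictures are saved under pics/ and viewed, and the job is handed in when it is done.

```bash
ls -la; mkdir -p pics; python3 - <<'E'
from rig import env, optics
import cv2
s=env.observe(); print(s)
for n in("scene","top","wrist"):
    p=optics.camera_params(n); print(n,p)
    cv2.imwrite(f"pics/{n}0.png",cv2.cvtColor(optics.get_image(n),cv2.COLOR_RGB2BGR))
E
```

```text
total 12
drwxr-xr-x  3 agent agent 4096 Dec  7 01:02 .
drwxr-xr-x 23 root  root  4096 Dec  7 01:02 ..
drwxr-xr-x  2 agent agent 4096 Dec  7 01:02 pics
{'time_s': 0.0, 'q': array([ 5.27531681e+01,  2.18419718e+01,  7.43871895e+01, -1.63127453e-03,
        8.38589405e+01, -1.23359605e+01]), 'qvel': array([ 0.03060405, -0.00956578, -0.02687336,  0.04816228, -0.04799609,
        0.06358383]), 'joint_efforts': array([ 8.53199981e-04, -4.48479331e+01, -2.31278497e+01, -1.53860610e-04,
        4.83316951e-03,  4.59889577e-06]), 'position': array([0.23163851, 0.4987858 , 0.40408805]), 'tool_rot': array([[-9.08137934e-04, -9.06965266e-01,  4.21204442e-01],
       [-1.24116939e-03,  4.21205314e-01,  9.06964466e-01],
       [-9.99998817e-01,  3.00862777e-04, -1.50821005e-03]]), 'ft_force': array([ 0.21507393, -0.04487685, -0.61119231]), 'wrist_torque': array([0.02566807, 0.04537327, 0.02720742]), 'grip_width': 0.08564290330857388}
scene {'fx': 417.25996059226475, 'fy': 417.25996059226475, 'cx': 322.1346528872518, 'cy': 194.79785105223397, 'xyz': array([0.86440975, 0.55203385, 0.95430311]), 'rotation': array([[-0.88736912,  0.37341131, -0.27044417],
       [ 0.46100971,  0.72723864, -0.5085214 ],
       [ 0.00678981, -0.57592357, -0.81747535]])}
top {'fx': 406.5512707393805, 'fy': 406.5512707393805, 'cx': 326.2015452641653, 'cy': 199.28505900380785, 'xyz': array([0.48843812, 0.02843249, 1.21160056]), 'rotation': array([[-0.00544451, -0.99561204,  0.0934185 ],
       [-0.99988235,  0.00408043, -0.01478665],
       [ 0.01434058, -0.09348802, -0.99551712]])}
wrist {'fx': 353.1051924074892, 'fy': 353.1051924074892, 'cx': 319.3717255853908, 'cy': 195.46721933192438, 'xyz': array([0.16114725, 0.53171614, 0.37404984]), 'rotation': array([[ 4.22109123e-01,  8.63850441e-01,  2.74929635e-01],
       [ 9.06544844e-01, -4.02036202e-01, -1.28620907e-01],
       [-5.77560536e-04,  3.03528101e-01, -9.52822312e-01]])}
```

View pics/scene0.png

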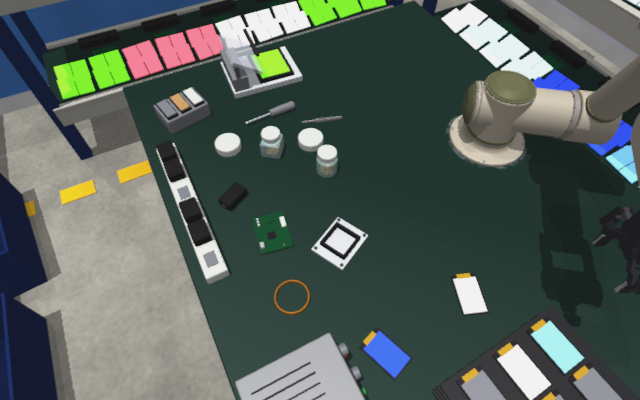

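View pics/top0.png

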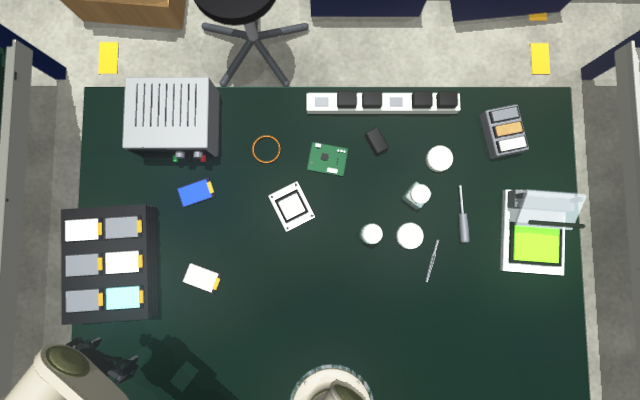

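View pics/wrist0.png

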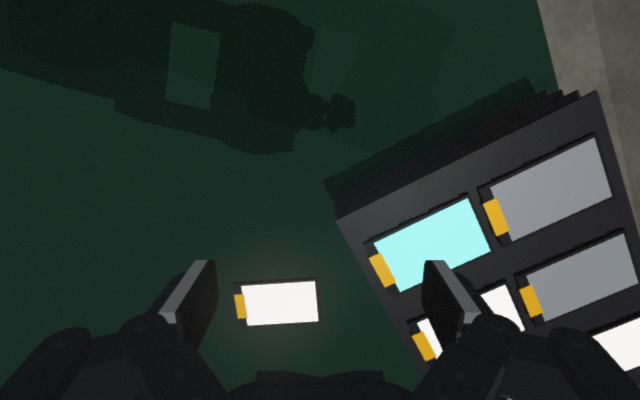

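The scene and top views show two jars, at top (417,195) and (372,233). There are also loose larger lids at top (439,158) and (410,236), and the holder at top (291,206). I'll zoom in to tell the jars apart.

```bash
python3 - <<'E'
import cv2,numpy as np
a=cv2.imread('pics/top0.png');b=cv2.imread('pics/scene0.png')
A=cv2.resize(a[140:270,350:480],(400,400),interpolation=cv2.INTER_CUBIC)
B=cv2.resize(b[110:190,210:360],(750,400),interpolation=cv2.INTER_CUBIC)[:, :400*1]
C=cv2.resize(a[165:245,250:330],(400,400),interpolation=cv2.INTER_CUBIC)
B=cv2.resize(b[110:190,250:350],(400,320),interpolation=cv2.INTER_CUBIC)
cv2.imwrite('pics/z1.png',np.hstack([A,C])); cv2.imwrite('pics/z2.png',cv2.resize(b[110:190,210:350],(800,457),interpolation=cv2.INTER_CUBIC))
E
```

```text
(no output)
```

View pics/z1.png

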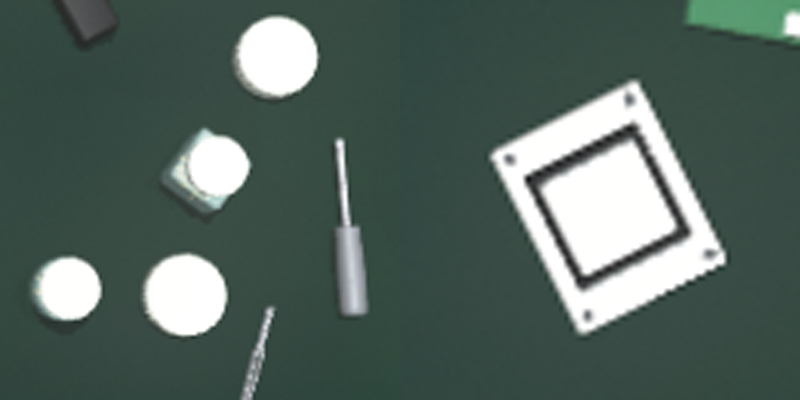

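View pics/z2.png

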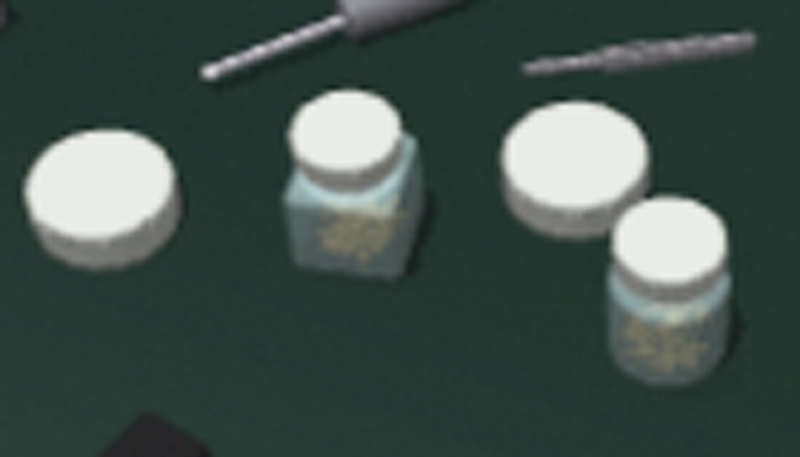

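The square jar is the one at top (417,195). The jar at top (372,233) is round. Next I'll locate the square jar and the socket.

```bash
cat > h.py <<'E'
import cv2,numpy as np
from rig import env,optics
def ray(p,uv,z):
    R=np.array(p['rotation']);c=np.array(p['xyz'])
    d=R@np.array([(uv[0]-p['cx'])/p['fx'],(uv[1]-p['cy'])/p['fy'],1.0])
    return c+d*(z-c[2])/d[2]
def px(p,X):
    v=np.array(p['rotation']).T@(np.array(X)-p['xyz']); return np.array([p['fx']*v[0]/v[2]+p['cx'],p['fy']*v[1]/v[2]+p['cy']])
E
python3 - <<'E'
from h import *
for n,boxes in (("top",{'jarcap':(400,178,440,212),'round':(355,218,388,250)}),("scene",{'jarcap':(255,120,288,150)})):
    p=optics.camera_params(n); im=cv2.imread(f'pics/{n}0.png')
    for k,(x0,y0,x1,y1) in boxes.items():
        c=im[y0:y1,x0:x1].min(2)
        m=(c>(195 if n=='scene' else 215)).astype(np.uint8)
        N,l,st,ce=cv2.connectedComponentsWithStats(m)
        i=1+np.argmax(st[1:,4]); uv=ce[i]+[x0,y0]
        print(n,k,uv,st[i],'top@.08',ray(p,uv,.08).round(4), 'diam eq px',2*np.sqrt(st[i,4]/np.pi))
p=optics.camera_params('top');im=cv2.imread('pics/top0.png')
sub=im[165:245,255:330]; m=(sub.min(2)>120).astype(np.uint8)
cs,h=cv2.findContours(m,cv2.RETR_CCOMP,cv2.CHAIN_APPROX_NONE)
for c in cs:
    if cv2.contourArea(c)>200:
        r=cv2.minAreaRect(c); b=cv2.boxPoints(r)+[255,165]
        for z in (0.008,.024):
            P=np.array([ray(p,q,z)[:2] for q in b]); e=P[1]-P[0];f=P[2]-P[1]
            print(z,cv2.contourArea(c),'ctr',P.mean(0).round(4),np.hypot(*e).round(4),np.hypot(*f).round(4),np.degrees(np.arctan2(e[1],e[0])).round(2))
# jar body in top: teal mask
sub=im[178:215,398:436]; print(sub[8:30:3,2:34:4].tolist()[:4])
E
```

```text
top jarcap [420.37113402 193.45704467] [ 11   6  20  20 291] top@.08 [ 0.61  -0.253  0.08 ] diam eq px 19.248706645328987
top round [372.16271186 233.32881356] [  8   6  19  20 295] top@.08 [ 0.4991 -0.1156  0.08  ] diam eq px 19.38054864282415
scene jarcap [269.97894737 132.37368421] [  6   6  19  14 190] top@.08 [ 0.6072 -0.2539  0.08  ] diam eq px 15.553633450087505
0.008 411.5 ctr [0.5822 0.1145] 0.0623 0.0614 -63.43
0.024 411.5 ctr [0.5809 0.1133] 0.0614 0.0606 -63.43
0.008 1288.0 ctr [0.5818 0.1142] 0.0969 0.1215 -63.35
0.024 1288.0 ctr [0.5805 0.113 ] 0.0956 0.1199 -63.35
0.008 671.0 ctr [0.5828 0.1148] 0.0782 0.0788 -63.41
0.024 671.0 ctr [0.5816 0.1136] 0.0772 0.0777 -63.41
[[[66, 75, 54], [67, 75, 55], [65, 74, 55], [142, 145, 124], [253, 254, 253], [254, 255, 254], [254, 254, 254], [69, 77, 57]], [[67, 76, 56], [68, 76, 56], [94, 100, 81], [227, 232, 230], [254, 255, 254], [254, 255, 254], [254, 255, 254], [251, 253, 252]], [[67, 75, 55], [66, 75, 55], [168, 176, 156], [254, 254, 254], [254, 255, 254], [254, 255, 254], [254, 255, 254], [254, 255, 254]], [[66, 75, 55], [99, 103, 87], [223, 233, 229], [252, 253, 253], [254, 255, 254], [254, 255, 254], [254, 255, 254], [254, 255, 254]]]
```

```bash
python3 -m inch '[[-1,[0,-0.5,-0.4],0],[-1,[0,-1,-0.79],0],[-1,[0,-1,-0.79],0],[-1,[0,-1,-0.79],0],[-1,[0,-1,-0.79],0],[-1,[0,-1,-0.79],0],[-1,[0,-1,-0.79],0],[-1,[0,-1,-0.79],0]]' 25
python3 -m inch '[[-1,[0,-1,-0.79],0],[-1,[0,-1,-0.79],0],[-1,[0,-1,-0.79],0],[-1,[0,-1,-0.79],0],[-1,[0,-1,-0.79],0],[-1,[0,-1,-0.79],0],[-1,[0,-1,-0.79],0],[-1,[0,-1,-0.79],0]]' 25
python3 -m inch '[[-1,[0,-1,-0.79],0],[-1,[0,-1,-0.79],0],[-1,[0,-1,-0.79],0],[-1,[0,-1,-0.79],0],[-1,[0,-0.7,-0.6],0],[-1,[0,0,0],1],[-1,[0,0,0],1],[-1,[0,0,0],1]]' 25
python3 - <<'E'
from h import *
s=env.observe();print(s['position'],s['tool_rot'],s['q'],env.tips_ahead,s['time_s'])
p=optics.camera_params('wrist');print(p)
import pickle;pickle.dump(p,open('w1.pkl','wb'))
cv2.imwrite('pics/w1.png',cv2.cvtColor(optics.get_image('wrist'),cv2.COLOR_RGB2BGR))
E
```

```text
time_s: 0.82
position: [0.3611, 0.241, 0.4047]
tool_rot: [[-0.0, -0.907, 0.421], [-0.0, 0.421, 0.907], [-1.0, 0.0, -0.0]]
ft_force: [0.6, 0.5, -0.4]
grip_width: 0.0854
time_s: 1.48
position: [0.499, -0.0323, 0.4046]
tool_rot: [[-0.0, -0.907, 0.422], [0.0, 0.422, 0.907], [-1.0, 0.0, 0.0]]
ft_force: [0.5, -0.5, -0.2]
grip_width: 0.0853
time_s: 2.15
position: [0.5791, -0.1928, 0.404]
tool_rot: [[-0.001, -0.764, 0.646], [0.001, 0.646, 0.764], [-1.0, 0.001, -0.0]]
ft_force: [0.0, -0.2, -0.3]
grip_width: 0.0856
[ 0.57910389 -0.19276892  0.40400222] [[-1.05079118e-03 -7.63696116e-01  6.45575045e-01]
 [ 6.52977428e-04  6.45574740e-01  7.63696818e-01]
 [-9.99999235e-01  1.22403181e-03 -1.79687918e-04]] [-2.95112294e+01  2.80242425e+01  6.41314168e+01  2.90372556e-03
  8.79151648e+01 -7.93025257e+01] 0.1734 2.15
{'fx': 353.1051924074892, 'fy': 353.1051924074892, 'cx': 319.3717255853908, 'cy': 195.46721933192438, 'xyz': array([ 0.51970204, -0.14238976,  0.3739287 ]), 'rotation': array([[ 6.46326090e-01,  7.27204039e-01,  2.31164165e-01],
       [ 7.63061013e-01, -6.16228101e-01, -1.94937986e-01],
       [ 6.90163899e-04,  3.02385868e-01, -9.53185350e-01]])}
```

View pics/w1.png

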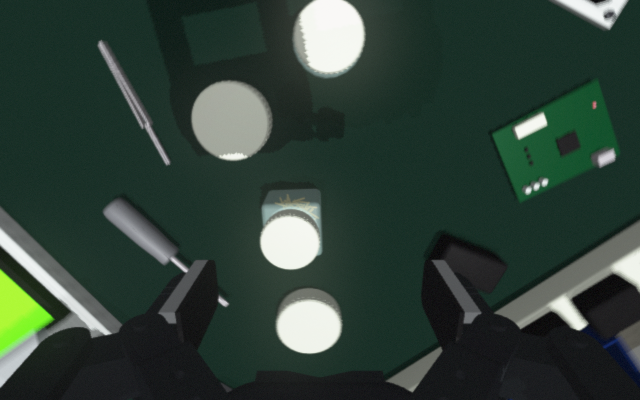

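```bash
python3 - <<'E'
import cv2,numpy as np
a=cv2.imread('pics/w1.png')
g=a[165:285,235:355]; g=cv2.resize(g,(720,600) and (600,600),interpolation=cv2.INTER_CUBIC)
g=np.clip(g.astype(float)*1.3,0,255).astype(np.uint8)
cv2.imwrite('pics/z3.png',g)
E
```

```text
(no output)
```

View pics/z3.png

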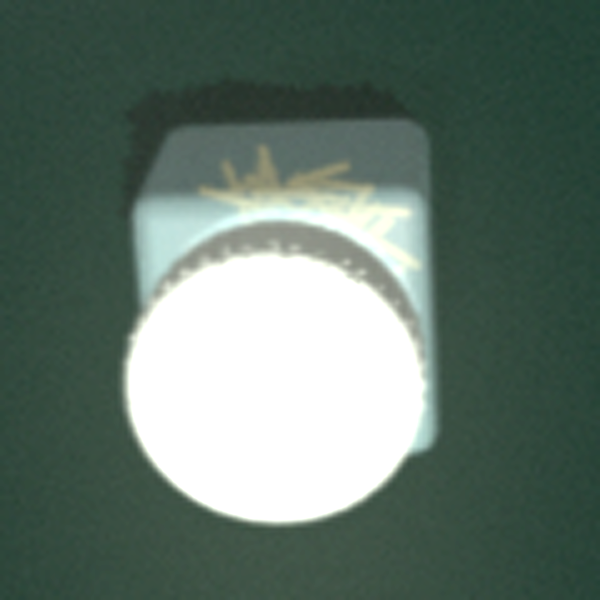

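The zoom shows the jar body almost aligned with the image axes. Its upper far edge runs at about row 203 between columns 262 and 321, and the cap is centred at (290,242). I'll fit the edges and the cap ellipse.

```bash
python3 - <<'E'
from h import *
import pickle
p=pickle.load(open('w1.pkl','rb')); s=env.observe()
f=lambda q,z:ray(p,(q[0]/5+235-.4,q[1]/5+165-.4),z)[:2]
for a,b,z in (((160,194),(410,188),.054),((185,127),(405,119),0),((430,205),(438,430),.054),((135,205),(141,300),.054)):
    P,Q=f(a,z),f(b,z); d=Q-P; print(P.round(4),Q.round(4),np.degrees(np.arctan2(d[1],d[0])).round(1))
R,L=f((434,300),.054),f((140,300),.054);T=f((285,191),.054)
print('R,L,T',R,L,T,np.hypot(*(R-L)))
im=cv2.imread('pics/w1.png')[165:285,235:355].min(2)
m=(im>235).astype(np.uint8);cs,_=cv2.findContours(m,0,1);c=max(cs,key=cv2.contourArea)
e=cv2.fitEllipse(cv2.convexHull(c));print(e); uv=np.array(e[0])+[235,165]
print('cap top',ray(p,uv,.08))
E
```

```text
[ 0.5707 -0.2515] [ 0.6007 -0.2142] 51.2
[ 0.5714 -0.2551] [ 0.6014 -0.2167] 51.9
[ 0.6058 -0.2135] [ 0.6433 -0.243 ] -38.3
[ 0.5692 -0.2567] [ 0.5844 -0.2692] -39.7
R,L,T [ 0.62133466 -0.22559048] [ 0.58423119 -0.26937017] [ 0.58572842 -0.23284849] 0.057387531748341006
((54.48678207397461, 77.384521484375), (50.0118293762207, 54.90507125854492), 97.2241439819336)
cap top [ 0.60761247 -0.25229061  0.08      ]
```

```bash
python3 -m inch '[[-1,[0,0,0],-0.3],[-1,[0,-0.7,-0.32],0],[-1,[0.5,-0.7,-0.32],0],[-1,[0.8,-0.61,-0.31],0],[-1,[0.8,0,0],0],[-1,[0.6,0,0],0],[-1,[0.3,0,0],0],[-1,[0,0,0],0]]' 25
python3 - <<'E'
from h import *
import pickle
s=env.observe();print(s['position'],s['tool_rot'][:,2],s['q'],s['ft_force'])
p=optics.camera_params('wrist');pickle.dump(p,open('w2.pkl','wb'))
im=cv2.cvtColor(optics.get_image('wrist'),cv2.COLOR_RGB2BGR)
cv2.imwrite('pics/w2.png',im)
R=np.array([[np.cos(np.radians(51.3))],[np.sin(np.radians(51.3))]])
print('cap pred px',px(p,[.6085,-.2528,.08]))
E
```

```text
time_s: 2.87
position: [0.6084, -0.2517, 0.3125]
tool_rot: [[-0.004, -0.784, 0.62], [0.002, 0.62, 0.784], [-1.0, 0.004, -0.0]]
ft_force: [-0.1, 0.3, 0.6]
grip_width: 0.0851
[ 0.60839294 -0.25171973  0.3125275 ] [ 6.20276545e-01  7.84383094e-01 -4.11201690e-04] [-3.27572025e+01  3.67491734e+01  6.35100369e+01  2.57721330e-04
  7.99857236e+01 -8.44208618e+01] [-0.09242018  0.2834809   0.56165523]
cap pred px [317.88633735 218.90390411]
```

View pics/w2.png

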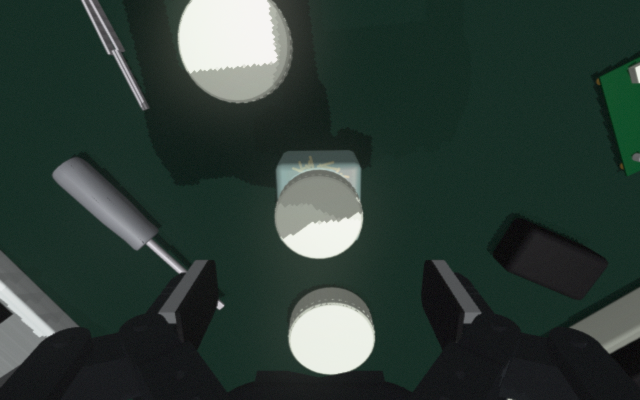

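```bash
python3 - <<'E'
from h import *
import pickle
p=pickle.load(open('w2.pkl','rb'));s=env.observe();T=s['tool_rot'];t=s['position']
for n,uv,z in (('tip',(221,307),.004),('shaft',(145,240),.008),('adapter',(492,237),.03)):
    print(n,((ray(p,uv,z)-t)@T).round(3))
im=cv2.imread('pics/w2.png')[150:265,265:375]
m=(im.min(2)>135).astype(np.uint8);cs,_=cv2.findContours(m,0,1);c=max(cs,key=cv2.contourArea)
e=cv2.fitEllipse(cv2.convexHull(c));uv=np.array(e[0])+[265,150];print(e,uv,ray(p,uv,.08))
E
```

```text
tip [ 0.31  -0.117 -0.09 ]
shaft [ 0.306 -0.048 -0.148]
adapter [ 0.284 -0.036  0.135]
((53.06106948852539, 75.24711608886719), (64.08695983886719, 88.26792907714844), 93.3863525390625) [318.06106949 225.24711609] [ 0.61185294 -0.2553257   0.08      ]
```

```bash
python3 -m inch '[[-1,[0.6,0,0],0],[-1,[0.9,0,0],0],[-1,[0.9,0,0],0],[-1,[0.8,0,0],0],[-1,[0.5,0,0],0],[-1,[0.3,0,0],0],[-1,[0,0,0],0],[-1,[0,0,0],0]]' 25
python3 - <<'E'
from h import *
s=env.observe();print(s['position'],s['ft_force'])
cv2.imwrite('pics/w3.png',cv2.cvtColor(optics.get_image('wrist'),cv2.COLOR_RGB2BGR))
E
```

```text
time_s: 3.58
position: [0.6089, -0.252, 0.1961]
tool_rot: [[0.002, -0.784, 0.621], [-0.001, 0.621, 0.784], [-1.0, -0.002, 0.0]]
ft_force: [0.9, 0.0, 1.0]
grip_width: 0.0853
[ 0.60892463 -0.25197131  0.19614028] [0.90291628 0.02716169 0.95784308]
```

View pics/w3.png

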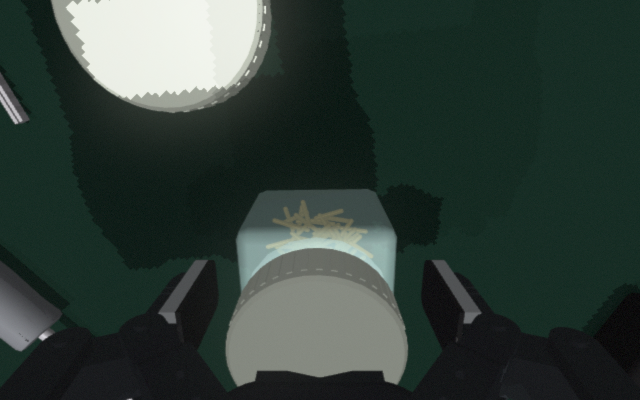

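The jar sits between the pads, with body columns 237–396 against pads at 217 and 424. I'll close gently.

```bash
python3 -m inch '[[0.3,[0,0,0],0],[1,[0,0,0],0],[1,[0,0,0],0],[1,[0,0,0],0],[1,[0,0,0],0],[1,[0,0,0],0],[1,[0,0,0],0],[1,[0,0,0],0]]' 25
python3 -m inch '[[1,[-0.2,0,0],0],[1,[-0.4,0,0],0],[1,[-0.6,0,0],0],[1,[-0.6,0,0],0],[1,[-0.5,0,0],0],[1,[-0.2,0,0],0],[1,[0,0,0],0],[1,[0,0,0],0]]' 25
python3 - <<'E'
from h import *
s=env.observe();print(s['position'],s['tool_rot'],s['ft_force'],s['grip_width'])
for n in('wrist','scene'):
  cv2.imwrite(f'pics/{n}4.png',cv2.cvtColor(optics.get_image(n),cv2.COLOR_RGB2BGR))
a=cv2.imread('pics/scene4.png')[70:190,210:370];cv2.imwrite('pics/scene4z.png',cv2.resize(a,(800,600),interpolation=2))
E
```

```text
time_s: 4.3
position: [0.6087, -0.252, 0.196]
tool_rot: [[0.002, -0.784, 0.621], [-0.001, 0.621, 0.784], [-1.0, -0.002, 0.0]]
ft_force: [-0.8, 1.5, 7.0]
grip_width: 0.0575
time_s: 4.97
position: [0.6083, -0.2517, 0.2694]
tool_rot: [[-0.001, -0.784, 0.621], [0.0, 0.621, 0.784], [-1.0, 0.001, -0.0]]
ft_force: [-0.1, -0.2, -2.9]
grip_width: 0.0577
[ 0.60833397 -0.25174865  0.26940604] [[-5.66692604e-04 -7.83564217e-01  6.21310548e-01]
 [ 3.51711474e-04  6.21310453e-01  7.83564418e-01]
 [-9.99999778e-01  6.62562209e-04 -7.65035125e-05]] [-0.11501376 -0.21383857 -2.94573807] 0.05766896989122928
```

View pics/wrist4.png

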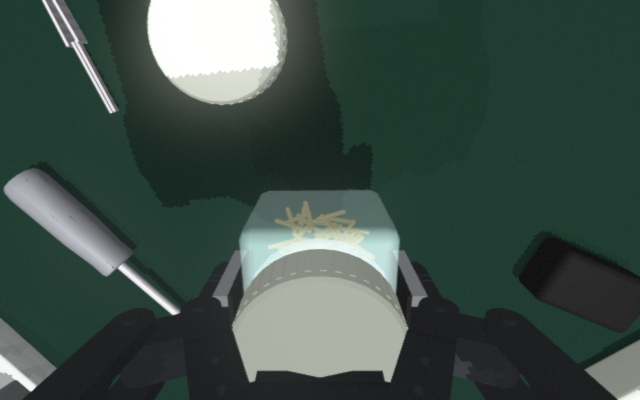

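View pics/scene4z.png

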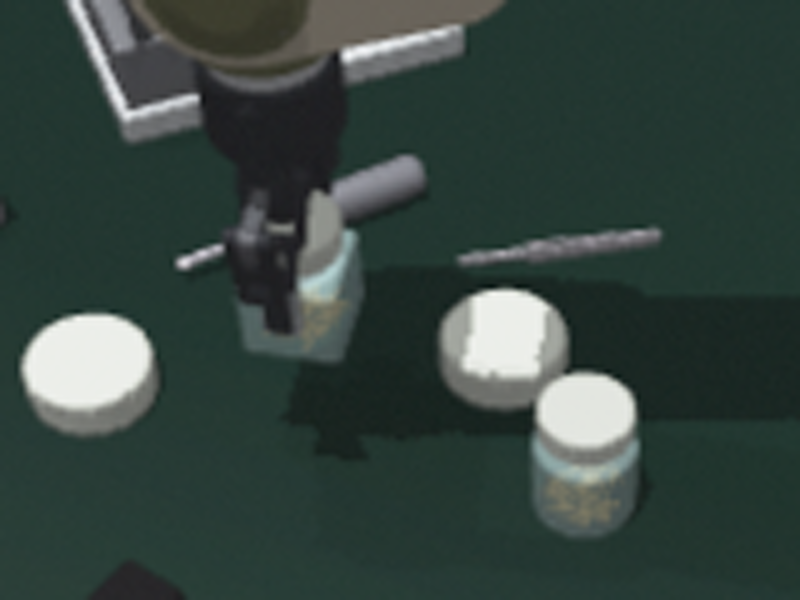

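```bash
python3 -m inch '[[1,[0,0.3,0.5],0],[1,[0,0.57,0.9],0],[1,[0,0.63,1],0],[1,[0,0.63,1],0],[1,[0,0.63,1],0],[1,[0,0.63,1],0],[1,[0,0.63,1],0],[1,[0,0.57,0.9],0]]' 25
python3 -m inch '[[1,[0,0,0],0.7],[1,[0,0,0],1],[1,[0,0,0],1],[1,[0,0,0],1],[1,[0,0,0],0.8],[1,[0,0,0],0.5],[1,[0,0,0],0],[1,[0,0,0],0]]' 25
python3 - <<'E'
from h import *
import pickle
s=env.observe();print(s['position'],s['tool_rot'],s['ft_force'],s['q'])
p=optics.camera_params('wrist');pickle.dump((p,s['position'],s['tool_rot']),open('w5.pkl','wb'))
cv2.imwrite('pics/w5.png',cv2.cvtColor(optics.get_image('wrist'),cv2.COLOR_RGB2BGR))
E
```

```text
time_s: 5.73
position: [0.6364, 0.008, 0.2689]
tool_rot: [[-0.002, -0.784, 0.621], [0.001, 0.621, 0.784], [-1.0, 0.002, -0.0]]
ft_force: [0.5, 0.4, -4.0]
grip_width: 0.0575
time_s: 6.4
position: [0.6365, 0.0057, 0.2691]
tool_rot: [[-0.001, -0.449, 0.893], [0.0, 0.893, 0.449], [-1.0, 0.001, -0.001]]
ft_force: [-0.7, 0.1, -3.7]
grip_width: 0.0576
[0.63652931 0.00570469 0.26905247] [[-1.29693246e-03 -4.49095154e-01  8.93482994e-01]
 [ 3.07997601e-04  8.93483524e-01  4.49095867e-01]
 [-9.99999112e-01  8.57637626e-04 -1.02046755e-03]] [-0.74473695  0.08711884 -3.73944474] [-1.01241752e+01  3.70327877e+01  7.08434696e+01  4.52673105e-03
  7.21999966e+01 -3.68112423e+01]
```

View pics/w5.png

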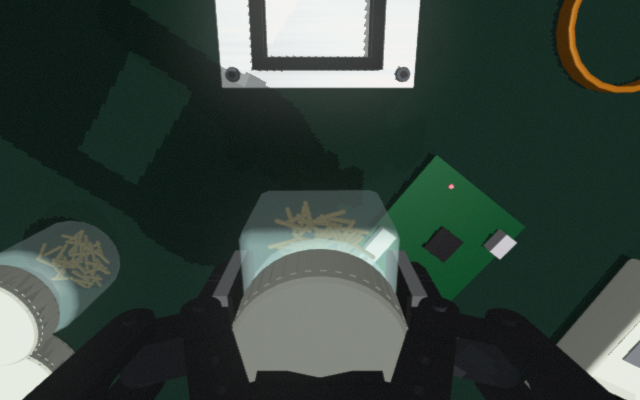

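The holder's near side is visible at the top of the frame, with the plate's near edge at row ~88 and columns 221–415. The jar hangs straight. I'll fit lines to get the holder pose and the jar's offset in the hand.

```bash
python3 - <<'E'
from h import *
import pickle
p,t,T=pickle.load(open('w5.pkl','rb'))
im=cv2.imread('pics/w5.png'); g=cv2.GaussianBlur(im,(3,3),0).min(2).astype(float)
def sub(v,thr):  # last crossing position going down from bright
    i=np.where(v>thr)[0][-1]; return i+(v[i]-thr)/(v[i]-v[i+1])
cols=np.arange(285,405); r=np.array([sub(g[70:110,c],115)+70 for c in cols])
near=np.polyfit(cols,r,1); print('near',near,np.abs(r-np.polyval(near,cols)).max())
rows=np.arange(5,80); R=np.array([sub(g[y,405:440],115)+405 for y in rows]); right=np.polyfit(rows,R,1); print(right)
L=np.array([240-sub(g[y,205:241][::-1],115) for y in np.arange(5,60)]);left=np.polyfit(np.arange(5,60),L,1);print(left)
tool=lambda u,v,z:((ray(p,(u,v),z)-t)@T)[1:]
def isect(l):
    # col=l0*row+l1 ; row=n0*col+n1
    c=(l[0]*near[1]+l[1])/(1-l[0]*near[0]); return c,near[0]*c+near[1]
a,b=isect(left),isect(right)
A,B=tool(*a,.008),tool(*b,.008)
print('corners px',a,b,'tool yz',A,B,'width',np.hypot(*(B-A)),'angle deg (of z axis)',np.degrees(np.arctan2((B-A)[0],(B-A)[1])))
A2=tool(left[0]*5+left[1],5,.008);B2=tool(right[0]*5+right[1],5,.008)
print('sides',A2-A,B2-B)
w=ray(p,a,.008),ray(p,b,.008);print('world',w)
# dark socket walls
d=g[:70,240:400]; 
for y in (10,30,45): 
    row=g[y,240:400]; e=np.where(np.abs(np.diff((row<70).astype(int)))>0)[0]+240; print(y,e,[tool(x,y,.024).round(4)[1] for x in e])
for x in (300,330,360):
    c=g[:90,x]; e=np.where(np.abs(np.diff((c<70).astype(int)))>0)[0]; print(x,e,[tool(x,y,.024).round(4)[0] for y in e],[tool(x,y,.008).round(4)[0] for y in e])
E
```

```text
near [1.92593919e-04 8.77189156e+01] 0.027107607049174476
[-7.66828668e-02  4.20142334e+02]
[8.14805232e-02 2.14128057e+02]
corners px (np.float64(221.2789126920514), np.float64(87.7615325938836)) (np.float64(413.4096904648534), np.float64(87.79853581327774)) tool yz [ 0.07515044 -0.06113322] [0.07501208 0.05908523] width 0.12021852388387222 angle deg (of z axis) -0.0659402266315938
sides [ 4.63886264e-02 -9.53361366e-06] [4.64117764e-02 2.75809162e-05]
world (array([0.54781939, 0.04547613, 0.008     ]), array([0.65529482, 0.09934208, 0.008     ]))
10 [250 260 370 383] [np.float64(-0.0377), np.float64(-0.0322), np.float64(0.028), np.float64(0.0351)]
30 [250 263 369 382] [np.float64(-0.0383), np.float64(-0.0311), np.float64(0.0279), np.float64(0.0351)]
45 [251 264 369 381] [np.float64(-0.0382), np.float64(-0.0309), np.float64(0.0282), np.float64(0.0349)]
300 [57 68 88] [np.float64(0.092), np.float64(0.0861), np.float64(0.0752)] [np.float64(0.0931), np.float64(0.0867), np.float64(0.075)]
330 [58 68 88] [np.float64(0.0915), np.float64(0.0861), np.float64(0.0751)] [np.float64(0.0925), np.float64(0.0867), np.float64(0.0749)]
360 [57 68 88] [np.float64(0.092), np.float64(0.0861), np.float64(0.0751)] [np.float64(0.093), np.float64(0.0867), np.float64(0.0749)]
```

```bash
python3 - <<'E'
import cv2,numpy as np
a=cv2.imread('pics/w5.png')
g=a[175:300,215:425];g=np.clip(g*1.6,0,255).astype(np.uint8);cv2.imwrite('pics/z5.png',cv2.resize(g,(800,476),interpolation=2))
E
```

```text
(no output)
```

View pics/z5.png

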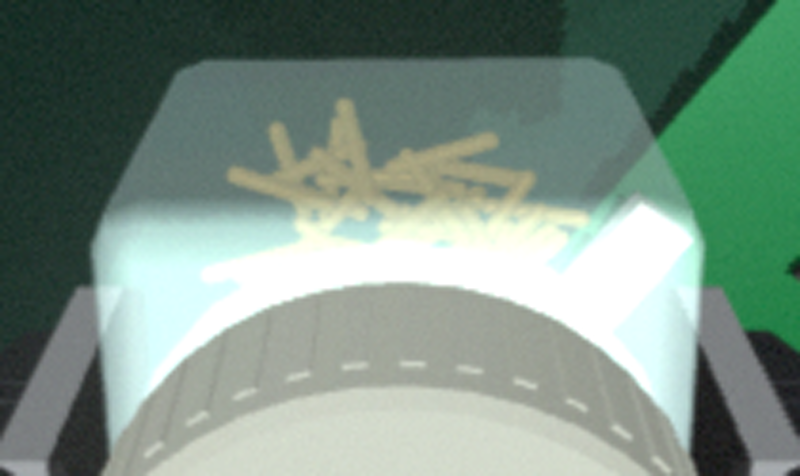

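```bash
python3 - <<'E'
from h import *
import pickle
p,t,T=pickle.load(open('w5.pkl','rb'))
zb=t[2]-.196
tool=lambda u,v,z:((ray(p,(u,v),z)-t)@T)[1:].round(4)
f=lambda q,z:tool(q[0]/3.81+215-.4,q[1]/3.81+175-.4,z)
print('bottom far edge L,R',f((200,59),zb),f((600,57),zb))
print('top far edge',f((400,205),zb+.054),f((400,215),zb+.054))
print('top sides',f((93,245),zb+.054),f((702,245),zb+.054))
print('cap top far',f((400,387),zb+.08),'cap skirt far',f((400,285),zb+.062))
E
```

```text
bottom far edge L,R [ 0.0279 -0.0255] [0.0281 0.026 ]
top far edge [0.0304 0.0001] [0.0294 0.0001]
top sides [ 0.0265 -0.0277] [0.0265 0.0276]
cap top far [0.0272 0.0001] cap skirt far [0.0264 0.0001]
```

```bash
python3 -m inch '[[1,[0,0.3,-0.04],0],[1,[0,0.7,0],0],[1,[0,0.9,0],0],[1,[0,0.9,0],0],[1,[0,0.8,0],0],[1,[0,0.5,0],0],[1,[0,0.01,0],0],[1,[0,0,0],0]]' 25
python3 -m inch '[[1,[0.2,0,0],0],[1,[0.4,0,0],0],[1,[0.4,0,0],0],[1,[0.2,0,0],0],[1,[0,0,0],0],[1,[0,0,0],0],[1,[0,0,0],0],[1,[0,0,0],0]]' 25
python3 - <<'E'
from h import *
import pickle
s=env.observe();print(s['position'],s['tool_rot'],s['ft_force'],s['q'])
p=optics.camera_params('wrist');pickle.dump((p,s['position'],s['tool_rot']),open('w6.pkl','wb'))
cv2.imwrite('pics/w6.png',cv2.cvtColor(optics.get_image('wrist'),cv2.COLOR_RGB2BGR))
for n in ('scene','top'): cv2.imwrite(f'pics/{n}6.png',cv2.cvtColor(optics.get_image(n),cv2.COLOR_RGB2BGR))
a=cv2.imread('pics/scene6.png')[170:290,270:430];cv2.imwrite('pics/scene6z.png',cv2.resize(a,(800,600),interpolation=2))
E
```

```text
time_s: 7.12
position: [0.5802, 0.1156, 0.2699]
tool_rot: [[0.0, -0.449, 0.893], [-0.0, 0.893, 0.449], [-1.0, -0.0, 0.0]]
ft_force: [0.2, -0.5, -3.1]
grip_width: 0.0575
time_s: 7.78
position: [0.5806, 0.1149, 0.2344]
tool_rot: [[0.001, -0.447, 0.894], [-0.0, 0.894, 0.447], [-1.0, -0.001, 0.001]]
ft_force: [0.6, 0.2, -3.8]
grip_width: 0.0573
[0.58064309 0.11485687 0.23436178] [[ 1.27947420e-03 -4.47405986e-01  8.94330055e-01]
 [-5.15195375e-05  8.94330756e-01  4.47406410e-01]
 [-9.99999180e-01 -6.18520431e-04  1.12122298e-03]] [ 0.64114189  0.20154675 -3.76086735] [-2.60553703e-01  3.55243028e+01  8.09891604e+01 -2.92807270e-03
  6.34132157e+01 -2.68366464e+01]
```

View pics/w6.png

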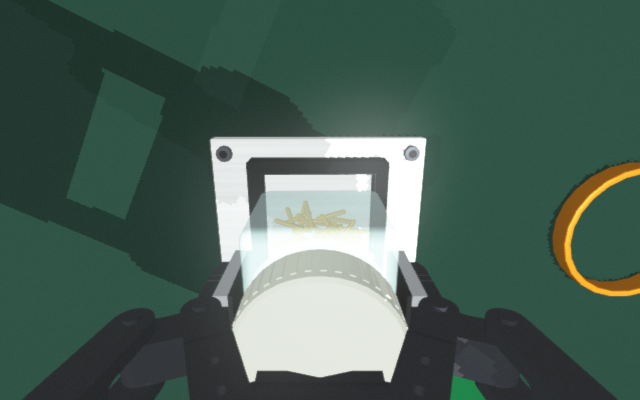

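View pics/scene6z.png

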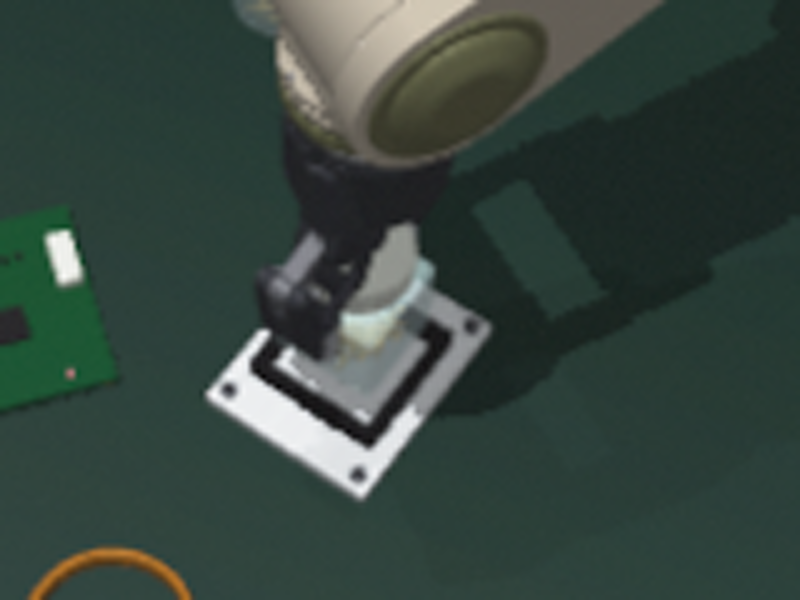

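```bash
python3 - <<'E'
from h import *
import pickle
p,t,T=pickle.load(open('w6.pkl','rb'))
im=cv2.imread('pics/w6.png'); g=cv2.GaussianBlur(im,(3,3),0).min(2).astype(float)
tool=lambda u,v,z:((ray(p,(u,v),z)-t)@T)[1:].round(4)
thr=130
def first(v):
    i=np.where(v>thr)[0][0]; return i-1+(thr-v[i-1])/(v[i]-v[i-1])
far=[first(g[120:160,c])+120 for c in range(240,320,10)]+[first(g[120:160,c])+120 for c in range(330,400,10)]
print(np.round(far,1)); y=np.median(far)
for yy in (145,150,160,175,185):
    l=first(g[yy,190:260])+190; r=450-first(g[yy,390:451][::-1])
    print(yy,l,r,tool(l,yy,.008),tool(r,yy,.008))
print('far',tool(260,far[2],.008),tool(380,far[-3],.008))
zb=t[2]-.196
print('bottom edge jar', tool(290,191,zb),zb)
c=g[150:200,330]
for x in (290,320,345):
    e=np.where(np.abs(np.diff((g[150:200,x]<75).astype(int)))>0)[0]+150; print(x,e,[tool(x,v,.024)[0] for v in e])
for yy in (170,178,184):
    e=np.where(np.abs(np.diff((g[yy,235:400]<75).astype(int)))>0)[0]+235; print(yy,e,[tool(v,yy,.024)[1] for v in e])
E
```

```text
[136.7 136.7 136.7 136.6 136.6 136.6 136.6 136.5 136.2 136.2 136.1 136.
 136.1 136.1 136.1]
145 209.9672131147541 425.7763157894737 [ 0.0451 -0.0608] [0.0449 0.0596]
150 210.2173913043478 425.359375 [ 0.0422 -0.0609] [0.0421 0.0596]
160 211.2537313432836 424.42424242424244 [ 0.0366 -0.0609] [0.0364 0.0596]
175 212.8 423.1818181818182 [ 0.0278 -0.0608] [0.0276 0.0596]
185 213.75862068965517 422.375 [ 0.0219 -0.0608] [0.0217 0.0597]
far [ 0.0496 -0.0327] [0.0499 0.0338]
bottom edge jar [ 0.0274 -0.0143] 0.03836178403654747
290 [158 172] [np.float64(0.0409), np.float64(0.0335)]
320 [] []
345 [] []
170 [247 310] [np.float64(-0.0377), np.float64(-0.0048)]
178 [247 262] [np.float64(-0.038), np.float64(-0.0301)]
184 [248 262] [np.float64(-0.0377), np.float64(-0.0303)]
```

```bash
python3 -m inch '[[1,[0,0.05,-0.02],0],[1,[0.1,0,0],0],[1,[0.12,0,0],0],[1,[0.12,0,0],0],[1,[0.12,0,0],0],[1,[0.12,0,0],0],[1,[0.1,0,0],0],[1,[0,0,0],0]]' 25
python3 - <<'E'
from h import *
import pickle
s=env.observe();print(s['position'],s['ft_force'],s['wrist_torque'])
p=optics.camera_params('wrist');pickle.dump((p,s['position'],s['tool_rot']),open('w7.pkl','wb'))
cv2.imwrite('pics/w7.png',cv2.cvtColor(optics.get_image('wrist'),cv2.COLOR_RGB2BGR)[100:400,120:520])
E
```

```text
time_s: 8.6
position: [0.5794, 0.1158, 0.2129]
tool_rot: [[0.0, -0.447, 0.894], [-0.001, 0.894, 0.447], [-1.0, -0.001, 0.0]]
ft_force: [2.1, -2.6, -4.3]
grip_width: 0.0577
[0.57944278 0.11578902 0.21287253] [ 2.09689725 -2.62922604 -4.3492983 ] [-0.44278262 -0.3187775  -0.11325615]
```

View pics/w7.png

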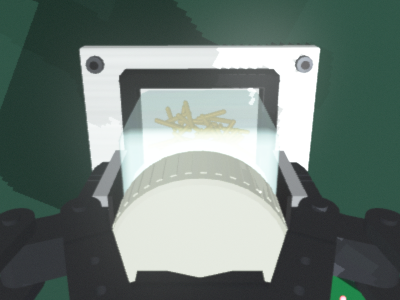

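```bash
python3 -m inch '[[1,[0,-0.03,0],0],[1,[0.05,0,0],0],[1,[0.05,0,0],0],[1,[0.05,0,0],0],[1,[0.05,0,0],0],[1,[0.03,0,0],0],[1,[0,0,0],0],[1,[0,0,0],0]]' 25
```

```text
time_s: 9.32
position: [0.5796, 0.1153, 0.2064]
tool_rot: [[-0.0, -0.448, 0.894], [0.0, 0.894, 0.448], [-1.0, 0.0, -0.0]]
ft_force: [0.5, -0.0, -2.9]
grip_width: 0.0576
```

```bash
python3 -m inch '[[1,[0.03,0,0],0],[1,[0.03,0,0],0],[1,[0.02,0,0],0],[1,[0.02,0,0],0],[1,[0,0,0],0],[1,[0,0,0],0],[1,[0,0,0],0],[1,[0,0,0],0]]' 25
```

```text
time_s: 9.98
position: [0.5795, 0.1154, 0.2042]
tool_rot: [[0.0, -0.448, 0.894], [0.0, 0.894, 0.448], [-1.0, -0.0, 0.0]]
ft_force: [-3.8, 0.4, 5.9]
grip_width: 0.0577
```

The contact force rose to about +9 N at the expected height, so the jar is seated. I'll release it.

```bash
python3 -m inch '[[-1,[0,0,0],0],[-1,[0,0,0],0],[-1,[0,0,0],0],[-1,[0,0,0],0],[-1,[0,0,0],0],[-1,[0,0,0],0],[-1,[0,0,0],0],[-1,[0,0,0],0]]' 25
python3 - <<'E'
from h import *
import pickle
s=env.observe();print(s['position'],s['ft_force'],s['grip_width'])
p=optics.camera_params('wrist');pickle.dump((p,s['position'],s['tool_rot']),open('w8.pkl','wb'))
cv2.imwrite('pics/w8.png',cv2.cvtColor(optics.get_image('wrist'),cv2.COLOR_RGB2BGR))
E
```

```text
time_s: 10.65
position: [0.5796, 0.1153, 0.2034]
tool_rot: [[-0.0, -0.448, 0.894], [0.0, 0.894, 0.448], [-1.0, 0.0, -0.0]]
ft_force: [0.2, 0.8, -0.2]
grip_width: 0.0855
[0.57963294 0.1152807  0.20338467] [ 0.16843526  0.84895103 -0.18502867] 0.08548901350991837
```

View pics/w8.png

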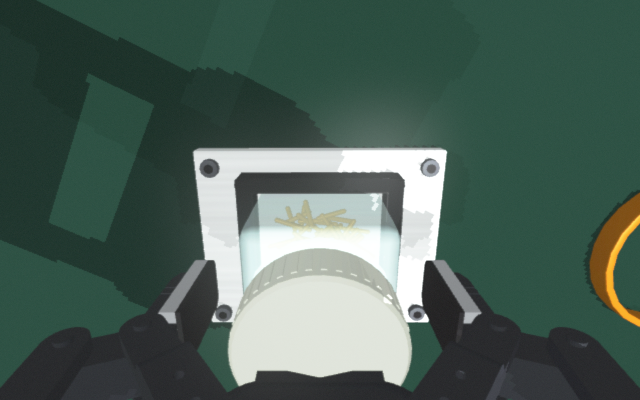

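```bash
python3 -m inch '[[-1,[-0.1,0,0],0],[-1,[-0.3,0,0],0],[-1,[-0.4,0,0],0],[-1,[-0.25,0,0],0],[-1,[-0.04,0,0],0],[-1,[0,0,0],0],[-1,[0,0,0],0],[-1,[0,0,0],0]]' 35
python3 - <<'E'
from h import *
import pickle
s=env.observe();print(s['position'],s['ft_force'],s['q'])
p=optics.camera_params('wrist');pickle.dump((p,s['position'],s['tool_rot']),open('w9.pkl','wb'))
cv2.imwrite('pics/w9.png',cv2.cvtColor(optics.get_image('wrist'),cv2.COLOR_RGB2BGR))
ps=optics.camera_params('scene')
cv2.imwrite('pics/s9.png',cv2.cvtColor(optics.get_image('scene'),cv2.COLOR_RGB2BGR))
a=cv2.imread('pics/s9.png')[190:280,290:410];cv2.imwrite('pics/s9z.png',cv2.resize(a,(800,600),interpolation=2))
E
```

```text
time_s: 11.37
position: [0.5795, 0.1153, 0.2356]
tool_rot: [[-0.001, -0.448, 0.894], [0.0, 0.894, 0.448], [-1.0, 0.0, -0.001]]
ft_force: [0.3, 0.6, 0.4]
grip_width: 0.0857
[0.57947447 0.11531261 0.23563008] [0.31098928 0.57196068 0.42402905] [-2.16354681e-01  3.53614410e+01  8.10701702e+01 -5.12323766e-05
  6.36253259e+01 -2.68049130e+01]
```

View pics/w9.png

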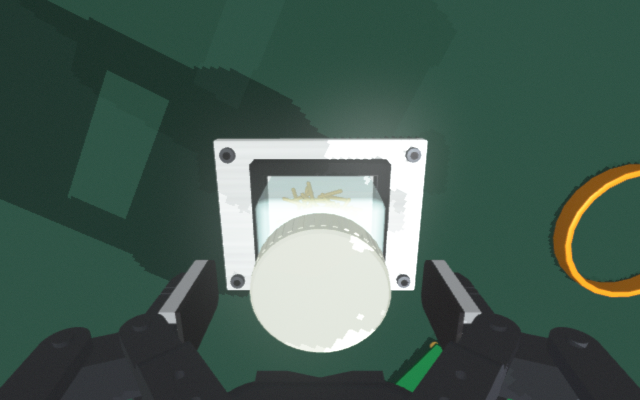

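View pics/s9z.png

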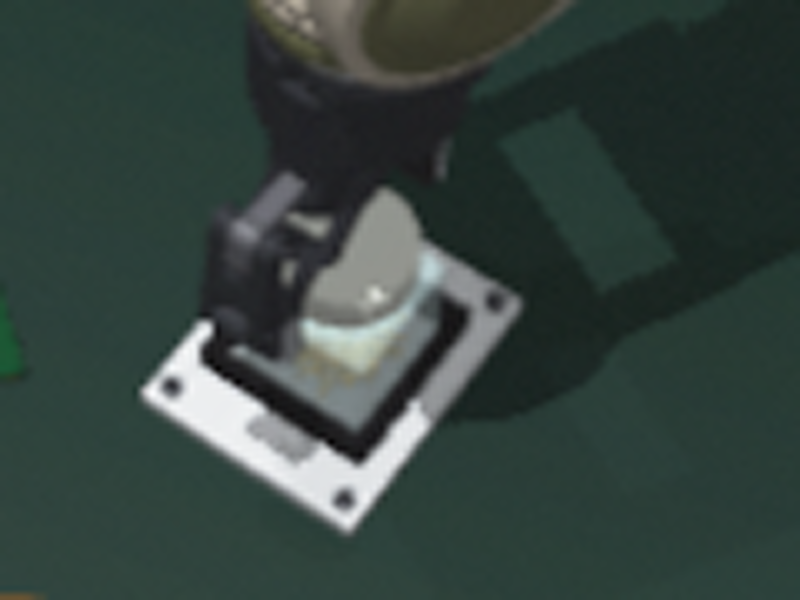

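The wrist view shows the jar down in the black socket with the cap disc centred near (320,289). The scene view agrees. I'll check the cap centre against the tool axis.

```bash
python3 - <<'E'
from h import *
import pickle
p,t,T=pickle.load(open('w9.pkl','rb'))
im=cv2.imread('pics/w9.png'); hsv=cv2.cvtColor(im,cv2.COLOR_BGR2HSV)
tool=lambda u,v,z:((ray(p,(u,v),z)-t)@T).round(4)
for z in (.086,.088,.090):
    print(z,'near/far/l/r',tool(320,352,z),tool(320,226,z),tool(250.5,288,z),tool(391,288,z))
# finger tip inner edges
print(px(p,t+T@np.array([.160,0,.0427])),px(p,t+T@np.array([.160,0.011,.0427])),px(p,t+T@np.array([.160,-0.011,.0427])))
E
```

```text
0.086 near/far/l/r [ 0.1496 -0.0281  0.0003] [0.1496 0.0281 0.0003] [ 0.1497  0.0022 -0.0266] [0.1496 0.0022 0.0278]
0.088 near/far/l/r [ 0.1476 -0.0263  0.0003] [0.1476 0.0289 0.0003] [ 0.1477  0.0035 -0.0262] [0.1476 0.0034 0.0273]
0.09 near/far/l/r [ 0.1456 -0.0245  0.0003] [0.1456 0.0298 0.0003] [ 0.1457  0.0048 -0.0257] [0.1456 0.0047 0.0269]
[421.54297775 278.69801929] [423.88192732 254.9301667 ] [419.30755621 301.41384454]
```

```bash
python3 -m inch '[[-1,[0,0.03,0.01],0],[0.3,[0,0,0],0],[1,[0,0,0],0],[1,[0,0,0],0],[1,[0,0,0],0],[1,[0,0,0],0],[1,[0,0,0],0],[1,[0,0,0],0]]' 35
python3 - <<'E'
from h import *
s=env.observe();print(s['position'],s['ft_force'],s['wrist_torque'],s['grip_width'])
cv2.imwrite('pics/w10.png',cv2.cvtColor(optics.get_image('wrist'),cv2.COLOR_RGB2BGR))
E
```

```text
time_s: 12.13
position: [0.5794, 0.1162, 0.2362]
tool_rot: [[-0.0, -0.448, 0.894], [-0.0, 0.894, 0.448], [-1.0, 0.0, -0.0]]
ft_force: [-1.9, 0.1, 3.9]
grip_width: 0.0533
[0.57938488 0.11620491 0.23618289] [-1.89488224  0.09021321  3.87491536] [-0.14317642  0.35794466  0.02416769] 0.05333234828154842
```

View pics/w10.png

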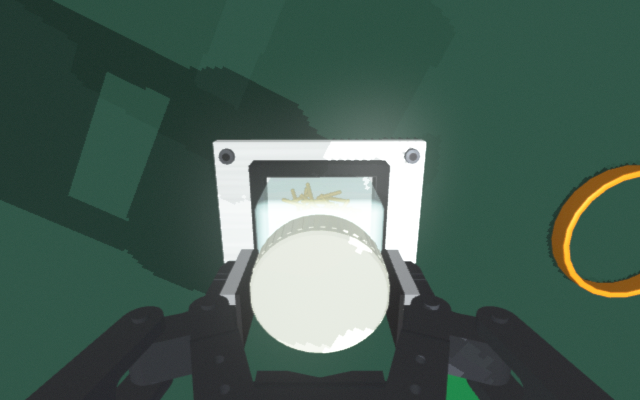

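The pads hold the cap at 53.3 mm opening. Now I'll turn it anticlockwise, lifting slightly to follow the thread.

```bash
python3 -m inch '[[1,[0,0,0],-0.5],[1,[0,0,0],-0.5],[1,[0,0,0],-1],[1,[-0.003,0,0],-1],[1,[-0.003,0,0],-1],[1,[-0.003,0,0],-1],[1,[-0.003,0,0],-1],[1,[-0.003,0,0],-1]]' 35
python3 - <<'E'
from h import *
s=env.observe();print(s['position'],s['ft_force'],s['wrist_torque'],s['grip_width'],s['q'][5],np.degrees(np.arctan2(s['tool_rot'][1,2],s['tool_rot'][0,2])))
cv2.imwrite('pics/w11.png',cv2.cvtColor(optics.get_image('wrist'),cv2.COLOR_RGB2BGR))
E
```

```text
time_s: 12.85
position: [0.5797, 0.1162, 0.2368]
tool_rot: [[0.001, -0.881, 0.472], [0.0, 0.472, 0.881], [-1.0, -0.001, 0.001]]
ft_force: [-0.6, -1.1, 2.9]
grip_width: 0.0534
[0.57971101 0.11616096 0.23681478] [-0.62514805 -1.08798736  2.86377031] [-0.17328591  0.11623969 -0.17645407] 0.053405170804699684 -61.94333953581221 61.80906294836071
```

View pics/w11.png

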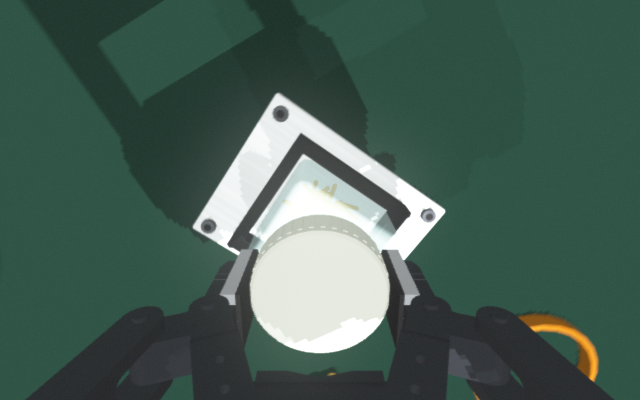

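```bash
python3 -m inch '[[1,[-0.003,0,0],-1],[1,[-0.003,0,0],-1],[1,[-0.003,0,0],-1],[1,[-0.003,0,0],-1],[1,[-0.003,0,0],-1],[1,[-0.003,0,0],-1],[1,[0,0,0],0],[1,[0,0,0],0]]' 35
python3 - <<'E'
from h import *
s=env.observe();print(s['position'],s['ft_force'],s['wrist_torque'],s['grip_width'],s['q'][5],np.degrees(np.arctan2(s['tool_rot'][1,2],s['tool_rot'][0,2])))
cv2.imwrite('pics/w12.png',cv2.cvtColor(optics.get_image('wrist'),cv2.COLOR_RGB2BGR))
E
```

```text
time_s: 13.57
position: [0.5797, 0.1162, 0.2373]
tool_rot: [[0.001, -1.0, -0.024], [-0.0, -0.024, 1.0], [-1.0, -0.001, -0.0]]
ft_force: [-0.3, -1.2, 3.3]
grip_width: 0.0529
[0.57968245 0.11621055 0.23726644] [-0.29426488 -1.18189474  3.30971246] [-0.04833011 -0.05621494  0.04698236] 0.052860635179061394 -91.50129661249657 91.37380754411572
```

View pics/w12.png

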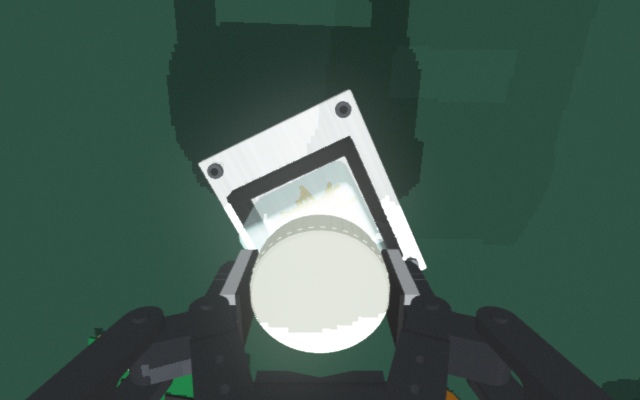

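```bash
python3 -m inch '[[1,[-0.004,0,0],-1],[1,[-0.004,0,0],-1],[1,[-0.004,0,0],-1],[1,[-0.004,0,0],-1],[1,[-0.004,0,0],-1],[1,[-0.004,0,0],-0.5],[1,[0,0,0],-0.5],[1,[0,0,0],-0.5]]' 35
python3 - <<'E'
from h import *
s=env.observe();print(s['position'],s['ft_force'],s['wrist_torque'],s['grip_width'],s['q'][5],np.degrees(np.arctan2(s['tool_rot'][1,2],s['tool_rot'][0,2])))
cv2.imwrite('pics/w13.png',cv2.cvtColor(optics.get_image('wrist'),cv2.COLOR_RGB2BGR))
E
```

```text
time_s: 14.28
position: [0.5796, 0.1161, 0.2376]
tool_rot: [[-0.0, -0.829, -0.56], [-0.0, -0.56, 0.829], [-1.0, 0.0, -0.0]]
ft_force: [0.6, -0.2, -0.1]
grip_width: 0.0536
[0.57956505 0.11613795 0.23756697] [ 0.57503141 -0.20094646 -0.05922638] [-0.13214242 -0.09935252  0.01709911] 0.05358304459736594 -124.15681160793724 124.0273105829815
```

View pics/w13.png

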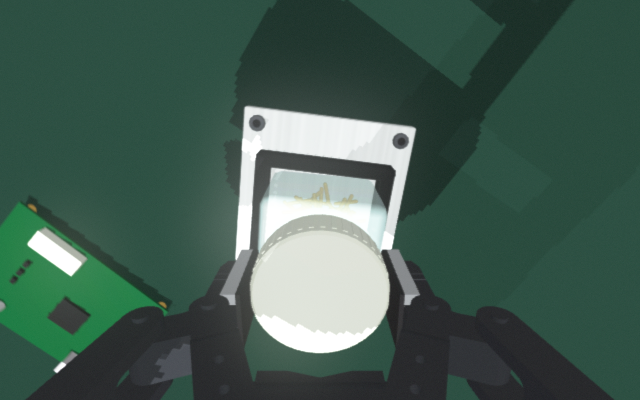

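```bash
python3 -m inch '[[1,[0,0,0],-0.4],[1,[0,0,0],-0.4],[1,[0,0,0],-0.4],[1,[0,0,0],-0.4],[1,[0,0,0],0],[1,[-0.03,0,0],0],[1,[-0.03,0,0],0],[1,[0,0,0],0]]' 35
python3 - <<'E'
from h import *
s=env.observe();print(s['position'],s['ft_force'],s['wrist_torque'],s['grip_width'],s['q'][5],np.degrees(np.arctan2(s['tool_rot'][1,2],s['tool_rot'][0,2])))
E
```

```text
time_s: 15.0
position: [0.5795, 0.1162, 0.2397]
tool_rot: [[0.0, -0.743, -0.669], [0.0, -0.669, 0.743], [-1.0, -0.0, -0.0]]
ft_force: [0.8, -0.6, -1.7]
grip_width: 0.0532
[0.57949922 0.11624895 0.23972516] [ 0.80339824 -0.57076942 -1.72921162] [-0.10349335 -0.15784342 -0.05582025] 0.05315585334869292 -132.12725432712526 132.0028148067704
```

```bash
python3 -m inch '[[1,[-0.03,0,0],0],[1,[-0.03,0,0],0],[1,[-0.03,0,0],0],[1,[-0.03,0,0],0],[1,[0,0,0],0],[1,[0,0,0],0],[1,[0,0,0],0],[1,[0,0,0],0]]' 35
python3 - <<'E'
from h import *
s=env.observe();print(s['position'],s['ft_force'],s['wrist_torque'],s['grip_width'])
cv2.imwrite('pics/w14.png',cv2.cvtColor(optics.get_image('wrist'),cv2.COLOR_RGB2BGR))
cv2.imwrite('pics/s14.png',cv2.cvtColor(optics.get_image('scene'),cv2.COLOR_RGB2BGR))
s=env.observe();print(s['ft_force'])
a=cv2.imread('pics/s14.png')[190:280,290:410];cv2.imwrite('pics/s14z.png',cv2.resize(a,(800,600),interpolation=2))
E
```

```text
time_s: 15.67
position: [0.5796, 0.1162, 0.2433]
tool_rot: [[0.0, -0.742, -0.67], [-0.0, -0.67, 0.742], [-1.0, -0.0, -0.0]]
ft_force: [1.6, 0.1, 0.3]
grip_width: 0.0533
[0.57955344 0.11620736 0.24333449] [1.63943977 0.08291615 0.34701134] [-0.05818117 -0.24871883 -0.02355881] 0.053303150340454096
[1.72930324 0.69211779 0.04555317]
```

View pics/w14.png

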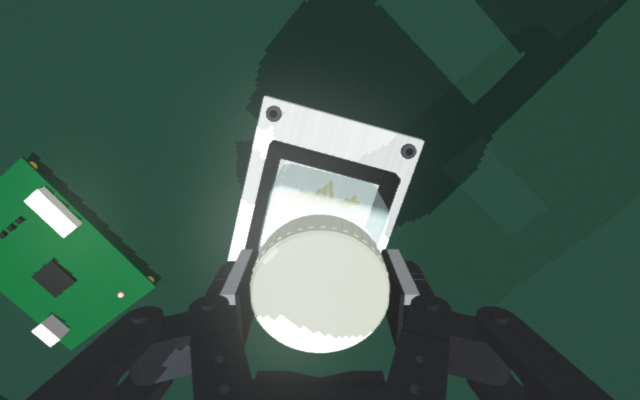

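View pics/s14z.png

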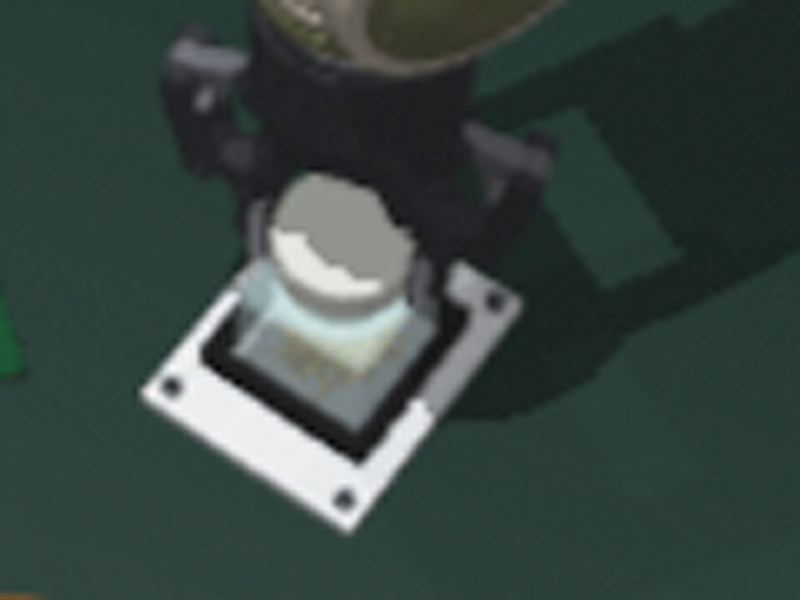

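There is no jar weight on the wrist (Fz ≈ 0). The cap sits unchanged in the pads at columns 250–389, and the jar is still down in the socket, so the thread is free. I'll lift straight up.

```bash
python3 -m inch '[[1,[-0.05,0,0],0],[1,[-0.1,0,0],0],[1,[-0.1,0,0],0],[1,[-0.1,0,0],0],[1,[-0.1,0,0],0],[1,[-0.1,0,0],0],[1,[-0.1,0,0],0],[1,[-0.05,0,0],0]]' 35
python3 -m inch '[[1,[-0.1,0,0],0],[1,[-0.1,0,0],0],[1,[-0.1,0,0],0],[1,[-0.05,0,0],0],[1,[0,0,0],0],[1,[0,0,0],0],[1,[0,0,0],0],[1,[0,0,0],0]]' 35
python3 - <<'E'
from h import *
import pickle
s=env.observe();print(s['position'],s['ft_force'],s['wrist_torque'],s['grip_width'],s['qvel'].round(2))
p=optics.camera_params('wrist');pickle.dump((p,s['position'],s['tool_rot']),open('w15.pkl','wb'))
cv2.imwrite('pics/w15.png',cv2.cvtColor(optics.get_image('wrist'),cv2.COLOR_RGB2BGR))
cv2.imwrite('pics/s15.png',cv2.cvtColor(optics.get_image('scene'),cv2.COLOR_RGB2BGR))
cv2.imwrite('pics/t15.png',cv2.cvtColor(optics.get_image('top'),cv2.COLOR_RGB2BGR))
a=cv2.imread('pics/s15.png')[180:280,290:410];cv2.imwrite('pics/s15z.png',cv2.resize(a,(720,600),interpolation=2))
E
```

```text
time_s: 16.43
position: [0.5795, 0.1163, 0.2648]
tool_rot: [[0.001, -0.742, -0.67], [-0.0, -0.67, 0.742], [-1.0, -0.0, -0.0]]
ft_force: [0.4, 0.2, -1.1]
grip_width: 0.0529
time_s: 17.1
position: [0.5794, 0.1162, 0.2746]
tool_rot: [[-0.0, -0.742, -0.67], [-0.0, -0.67, 0.742], [-1.0, 0.0, 0.0]]
ft_force: [0.8, 0.6, -0.0]
grip_width: 0.053
[0.57943534 0.11623936 0.2745791 ] [ 0.77545666  0.59976878 -0.02716342] [-0.01069086 -0.00912121  0.04600262] 0.053046534428836174 [ 0.03 -0.01  0.    0.02 -0.03  0.05]
```

View pics/w15.png

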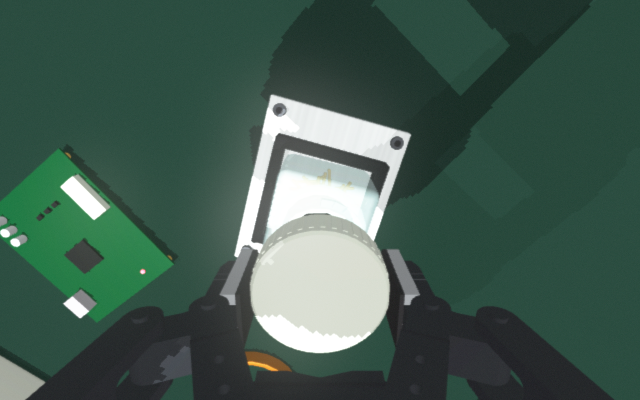

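View pics/s15z.png

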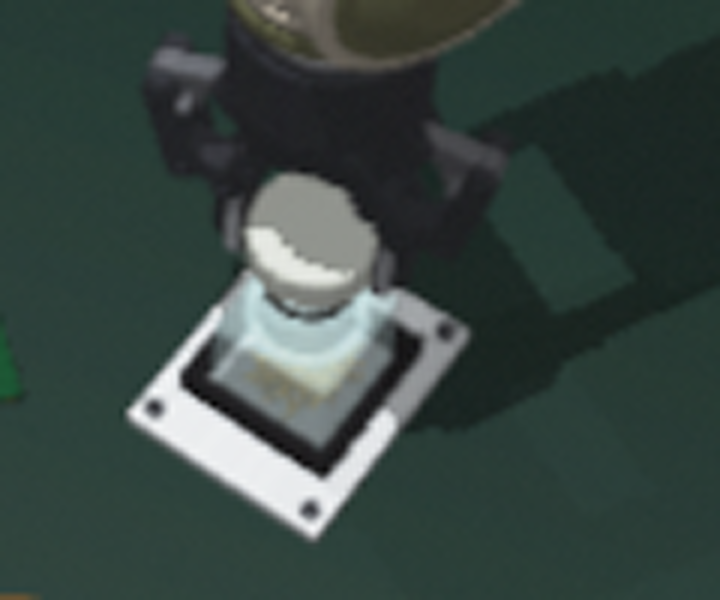

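View pics/t15.png

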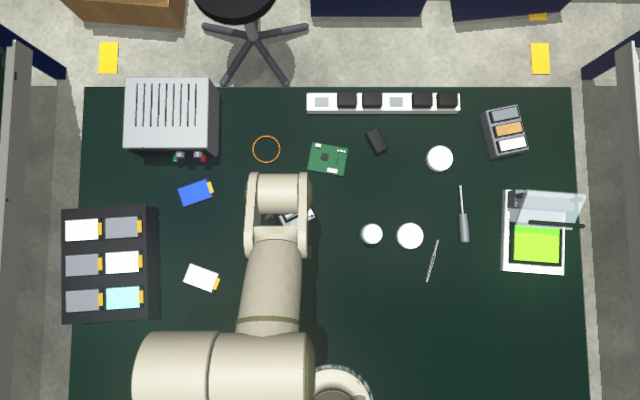

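The cap is up about 38 mm. The scene view shows open glass neck and the dark seal ring below it, with the jar still seated. The top view shows the bystanders where they started. I'm handing the job in.

```bash
python3 - <<'E'
from rig import env
print(env.close_job()); s=env.observe(); print(s['time_s'],s['position'],s['grip_width'])
E
```

```text
the job is handed in; nothing more can be done
None
the job is handed in; nothing more can be done
```

I carried the square jar to the holder at 25 N, seated it in the socket and let go. I then gripped the cap at 35 N, turned it about 105° anticlockwise until the thread let go, and lifted it straight up. I handed the job in at about 17 s, with no verdict reported.

**Last checks:**
- **Cap:** it is held level in the pads at 53 mm opening. The tool rose 38 mm from where it gripped, which puts the skirt roughly 20 mm above the rim. The arm was at rest, with wrist force near zero.
- **Jar:** the wrist and scene views show it still down in the socket, its open neck visible under the cap. Vertical force stayed around zero as I lifted, so the cap did not pull the jar up.
- **Bystanders:** they look unmoved in the top view by eye; I did not measure them.

**Disagreements:**
- The wrist torque while turning read at most about 0.18 N m, not the expected 0.4. I judged the thread free from the lift itself, not from torque.
- Camera estimates of the socket centre differed by 1 to 2 mm. The jar touched the lip lightly on the way in (about 3 N), and I corrected that before seating it.

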